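Fit the battery pack and close the display power box

ROBOT

A 7-joint arm with a two-finger parallel gripper is mounted at the origin on the work surface; the furniture and walls round the work are solid. World frame = base frame: x ahead of the robot, y to its left, z up, the work surface at z = 0. Lengths are in m, angles in rad, forces in N, time in s.
With the tool pointing down it reaches from about 0.4 to 0.875 m from the base axis. Payload 19.3 kg.
Tool frame: the origin (TCP) lies between the finger pads; the fingertips stand 17 mm ahead of it and the grasp point (between the pads) lies 2 mm behind it; z points along the fingers, y is the line along which they close (so a half turn about z gives the same grasp; the last joint's range is limited). The gripper opens to 85 mm and grips with 20 to 120 N. Pads are 22 mm wide; open, the fingers measure 114 mm over their backs; the gripper's body (76 mm by 85 mm) begins 54 mm behind the grasp point. The pads swing forward as they close: fully open they stand 13 mm farther back than shut.
Start: joints at [-1.319, 0.521, -0.036, 1.599, 0.021, 1.021, -0.113], TCP at [0.198, 0.593, 0.248] pointing down, gripper open.
Joint ranges: [-2.91, 2.91], [-0.3, 2.13], [-1.5, 1.42], [0.17, 2.43], [-1.26, 4.41], [0.16, 1.93], [-2.52, 2.52]. Speed limits (rad/s): [1.89, 1.89, 2.39, 2.39, 3.01, 3.01, 3.01].

INTERFACE

Orientations are given as [roll, pitch, yaw] about the fixed x, y, z axes, in that order (R = Rz(yaw) Ry(pitch) Rx(roll)).
In Python, from workcell import bot gives the robot as it stands.
- The arm moves only by the shell command python3 -m inch 'ROWS' [FORCE]. ROWS is JSON, a list of rows, each a list of 7 numbers: the shift along the tool's x, y, z in units of 200 mm (1.0 is 200 mm), then the turn, a rotation vector about the tool's x, y, z in units of 90 degrees (1.0 is 90 degrees), then the opening, from 0 (shut) to 1 (fully open). In form: [[x, y, z, rx, ry, rz, grip], ...]. A call has 1 to 20 rows; each row is the pose to reach, as a shift and turn from the pose commanded when the call began, along the tool's axes at that moment; what a row does not reach only later rows make up. A row lasts 1/8 s, in which the tool goes at most 62.5 mm and 10.7 degrees, less where a joint would pass 70% of its speed; a pose out of reach is approached as far as the arm can. A call with a number of a shift or a turn outside -1 to 1 is refused whole. A call with a gripper value outside its range is refused whole. The fingers move at their own pace and stop on an object; FORCE is the grip in N (left out, the last holds). Time passes only in rows, so rows that repeat a pose let the fingers close. It gives the time, the measured TCP pose, the force, the opening and the grip force at its end, in the units of the state.
- bot.observe(): the state, without advancing time (a new reading comes with each control period).
- bot.grab_frame(name): name is "side" or "top"; returns a dict with "img" (480x640x3 uint8, red, green, blue), "z_map" (480x640 float32, m along the optical axis (not along the pixel's ray), 0 where there is no reading), "vfov" (degrees; the focal length in pixels is half the picture's height over the tangent of half this angle, whatever the lens; pixels are square), "cx", "cy" (the principal point, pixels), "rvec" (rotation vector, rad) and "tvec" (3), from world to camera coordinates, as OpenCV has them. Camera axes: x right, y down, z forward; pixel columns grow to the right and rows downward; lengths in m; the calibration is good to about 2 mm. A picture is of the moment at which its call begins.
- bot.job_done(): hands the job in; it is judged then, once.
The state is a dict: "clock": time; "qpos": joint angles; "qd": joint speeds; "joint_efforts": joint torques, N m; "position": TCP position; "tool_rot": TCP orientation; "force": force on the tool from outside, world axes, zero at the start; "moment": the same for the moment, N m; "grip_width": finger opening in m; "finger_force": force on a finger pad.
Only numpy, scipy, OpenCV 4.12 (cv2) and the standard library are available. Lean on these libraries where they do the work, as an engineer would, in place of code of your own. Each camera call takes 0.05 s, during which the arm holds its last target. There are 200 camera calls.

TASK

Get the power box of the shop's table display ready for opening time. Lay the charged battery pack flat and square in the empty bay, its cut-out corner at the bay's filled-in corner, then bring the loose cover from the closed half of the box across over the bay until it drops onto its four pins, and make sure that it lies flat and fully down. Leave the tableware around it where it is.

Things in the scene. Friction and masses are not known exactly. Their poses are not given: they have to be found in the camera images.
- box: Grey moulded power box fixed to the table, 298 (x) x 144 (y) mm. Origin on the table under the step in its top. x = -152 to 0: closed flat deck, 51 mm high. x = 0 to 146: bay with a flat rim 43 mm high round the pocket for the pack. Four tapered steel pins stand on the rim; their tips are lower than the deck, so a cover that slides off the deck passes over them.
- cover_home (a point): Where the cover's origin belongs, axes alike: middle of the cover's seat on the rim (box x 72.5, y 0, z 43 mm). Here, from this point: pins at x -8, y +-57 (7.3 mm tall) and x 54, y +-25 (5.5 mm tall), each 10 mm thick at the foot, tapered to a 2 to 4 mm tip. A home cover's flange is flush with the deck, 2.5 mm off the step; 1.5 mm play.
- pack_home (a point): Where the pack's origin belongs, axes alike: middle of the pocket's floor (box x 66.5, y 0, z 6 mm). The pocket is 104 (x) x 88 (y) mm, 37 mm deep, 2 mm play round the pack; its corner at +x, +y is filled in by a 16 x 16 mm block. Two brass contact leaves on its +x wall.
- cover: Loose grey cover, 0.3 kg, 140 (x) x 138 (y) mm: flange 8 mm thick, raised centre panel x -54 to 42, y -46 to 46, top at z 24 mm, with upright sides to push against. Origin in the middle of the underside. 13 mm through holes at x -8, y +-57 and x 54, y +-25. Starts on the deck, somewhat aside and turned, its +x edge toward the bay.
- pack: Black battery pack, 0.35 kg, slab 100 (x) x 84 (y) x 22 (z) mm, a 16 x 16 mm cut-out in its +x, +y corner, brass contacts on its +x end. On the middle of its top a finger rib along x, 64 long, 12 thick, 12 mm high (z 22 to 34). Origin in the middle of the underside. Starts upright on the table beyond the bay end of the box.
- pack_contacts (a point): Point of the pack in the middle of its +x end face (50 mm from its origin, 11 mm up).
- bowl_g: White bowl, 130 mm across, 64 mm high, a bystander; origin under its middle.
- spoon_1: Spoon, 203 mm long, lying on the table, a bystander; origin under its middle.
- fork_1: Fork, 203 mm long, lying on the table, a bystander; origin under its middle.
- pepper_mill: Wooden pepper mill, 56 mm across, 163 mm high, upright, a bystander; origin under its middle.

How it is judged:
By the outcome, as a careful person would: the job done as asked, in the order asked, and still so for the second after the job is handed in, with the robot touching nothing.
It also fails if it takes over 72 s, if anything falls off the work surface, if the arm or the gripper's body presses on something with over 40 N, if the wrist force passes 120 N, or if a joint passes its speed limit or range.

## Working session

There is one attempt and no reset: what is moved stays moved. The work goes in short steps, Python scripts to look and compute and a shell command to move; the robot and the scene stay as the last step left them, time stands still between calls to the robot, and variables do not carry over. Pictures are saved under pics/ and viewed, at most 10 in all, crops included, and the job is handed in when it is done.

```bash
ls; mkdir -p pics
cat > h.py <<'E'
import numpy as np, cv2
from scipy.spatial.transform import Rotation as Ro
from workcell import bot
def frame(n, save=None):
    f=bot.grab_frame(n)
    if save: cv2.imwrite('pics/'+save, f['img'][:,:,::-1])
    return f
def cloud(f):
    z=f['z_map']; h,w=z.shape; F=h/2/np.tan(np.radians(f['vfov'])/2)
    u,v=np.meshgrid(np.arange(w),np.arange(h))
    p=np.stack([(u-f['cx'])/F*z,(v-f['cy'])/F*z,z],-1)
    R=cv2.Rodrigues(np.array(f['rvec'],float))[0]
    P=(p-np.array(f['tvec']))@R
    P[z==0]=np.nan
    return P
E
python3 - <<'E'
from h import *
s=bot.observe(); print(s)
for n in('top','side'):
    f=frame(n,n+'0.png'); np.savez(''+n+'0.npz',P=cloud(f),img=f['img']); print(n,f['vfov'],f['cx'],f['cy'],f['rvec'],f['tvec'])
E
```

```text
pics
{'clock': 0.0, 'qpos': array([-1.3192528 ,  0.52202806, -0.03630127,  1.59998296,  0.02119749,
        1.02106298, -0.11280615]), 'qd': array([ 6.80834049e-04, -3.26804756e-04, -2.59650920e-04,  8.33093465e-04,
        1.67495795e-04, -5.07223197e-04,  1.69179450e-05]), 'joint_efforts': array([-2.80307622e-04, -9.27122641e+01,  1.97923020e+00, -3.69951725e+01,
        1.77903834e-02,  8.01951857e-03, -5.43189898e-06]), 'position': array([0.19758969, 0.5926313 , 0.24772622]), 'tool_rot': array([-3.14049960e+00,  8.71596969e-05,  2.81980863e+00]), 'force': array([-0.00221724, -0.5258786 ,  0.88542595]), 'moment': array([0.02087092, 0.03329769, 0.02394087]), 'finger_force': 0.0, 'grip_width': 0.08530498498036054}
top 43.407584939274294 322.0484566237733 245.7540871150689 [ 2.22242573 -2.16909451  0.07568434] [-0.01176586  0.50800963  1.51427954]
side 50.6907920910524 314.38408394403154 237.36926985624225 [ 1.87820291 -0.5571635   0.34863278] [-0.43721786  0.18924477  1.03279168]
```

View pics/top0.png

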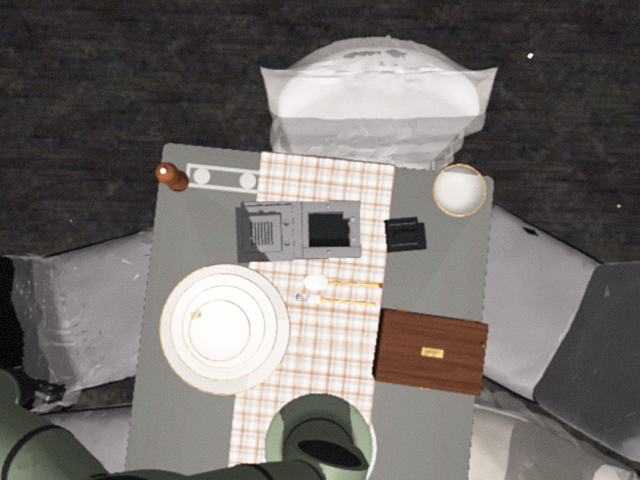

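View pics/side0.png

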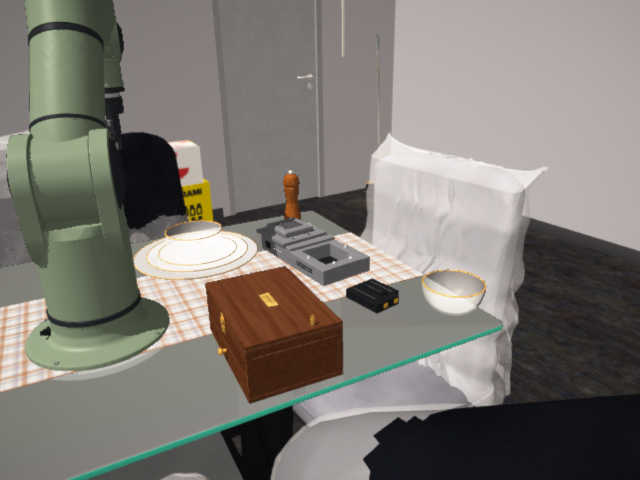

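The top view shows the box at cols 237–360, rows 200–262, with the cover on its left part and the bay on the right. The pack is at (405,235), the bowl at (460,190), the mill at (172,177) and the cutlery around (340,292). The side view agrees, with the pack's brass contacts facing right (390,300).

Run:
```python
from h import *
d=np.load('top0.npz');P=d['P'];s=np.load('side0.npz')['P']
im=d['img'][170:290,220:445,::-1]
cv2.imwrite('pics/crop0.png',cv2.resize(im,None,fx=3.5,fy=3.5,interpolation=cv2.INTER_CUBIC))
def rect(m,P,name):
    q=P[m]; r=cv2.minAreaRect((q[:,:2]*1000).astype(np.float32)); print(name,m.sum(),np.round(r[0],1),np.round(r[1],1),round(r[2],2),'z',np.round(np.median(q[:,2])*1000,1))
v,u=np.mgrid[:480,:640]
roi=(u>228)&(u<370)&(v>190)&(v<272); z=P[...,2]
print('table', [np.nanmedian(P[a:b,c:e,2]).round(4) for a,b,c,e in [(250,270,400,430),(200,210,380,400),(260,275,180,230)]])
h=np.histogram(z[roi],bins=np.arange(-.004,.09,.002)); print([(round(b*1000),c) for c,b in zip(*h)])
for n,a,b in(('all',.03,.09),('panel',.069,.082),('rimdeck',.038,.0545),('rim',.039,.0465),('deck',.0475,.0545),('flange',.056,.064)): rect(roi&(z>a)&(z<b),P,n)
rp=(u>370)&(u<435)&(v>205)&(v<262)
h=np.histogram(z[rp],bins=np.arange(-.004,.05,.002)); print([(round(b*1000),c) for c,b in zip(*h)])
rect(rp&(z>.015),P,'pack');rect(rp&(z>.029),P,'rib')
S=s.reshape(-1,3)
for n,a,b in(('pack',.012,.03),('rib',.03,.04)):
    c=P[rp&(z>.015)].mean(0); m=(abs(s[...,0]-c[0])<.08)&(abs(s[...,1]-c[1])<.08)&(s[...,2]>a)&(s[...,2]<b); rect(m,s,'side '+n)
c=P[roi&(z>.03)].mean(0)
for n,a,b in(('all',.03,.09),('panel',.07,.082),('rim',.040,.0465),('deck',.0485,.0545),('flange',.056,.064)):
    m=(abs(s[...,0]-c[0])<.13)&(abs(s[...,1]-c[1])<.19)&(s[...,2]>a)&(s[...,2]<b); rect(m,s,'side '+n)
```

```text
table [np.float64(0.0003), np.float64(0.0008), np.float64(0.0053)]
[(-4, np.int64(510)), (-2, np.int64(813)), (0, np.int64(968)), (2, np.int64(915)), (4, np.int64(709)), (6, np.int64(518)), (8, np.int64(273)), (10, np.int64(127)), (12, np.int64(58)), (14, np.int64(39)), (16, np.int64(35)), (18, np.int64(51)), (20, np.int64(33)), (22, np.int64(27)), (24, np.int64(29)), (26, np.int64(10)), (28, np.int64(7)), (30, np.int64(7)), (32, np.int64(10)), (34, np.int64(41)), (36, np.int64(128)), (38, np.int64(257)), (40, np.int64(399)), (42, np.int64(449)), (44, np.int64(418)), (46, np.int64(311)), (48, np.int64(250)), (50, np.int64(249)), (52, np.int64(278)), (54, np.int64(294)), (56, np.int64(360)), (58, np.int64(379)), (60, np.int64(300)), (62, np.int64(183)), (64, np.int64(94)), (66, np.int64(58)), (68, np.int64(92)), (70, np.int64(202)), (72, np.int64(312)), (74, np.int64(359)), (76, np.int64(273)), (78, np.int64(132)), (80, np.int64(61)), (82, np.int64(16)), (84, np.int64(1)), (86, np.int64(0))]
all 5913 [542.8  59.7] [152.9 309.3] 2.51 z 55.1
panel 1390 [532.6 148.6] [92.  96.3] 4.02 z 7
[... 524 characters left out ...]
4(100)), (28, np.int64(40)), (30, np.int64(41)), (32, np.int64(23)), (34, np.int64(36)), (36, np.int64(12)), (38, np.int64(8)), (40, np.int64(2)), (42, np.int64(1)), (44, np.int64(0)), (46, np.int64(0)), (48, np.int64(0))]
pack 1244 [ 544.3 -210.3] [ 84.3 100.3] 6.41 z 22.5
rib 136 [ 536.  -208.5] [81.4 80.1] 85.4 z 33.4
side pack 864 [ 540.1 -210.9] [ 86.3 105.3] 6.48 z 20.9
side rib 87 [ 539.8 -212. ] [14.8 62. ] 7.22 z 32.6
side all 2929 [540.4  57.5] [152.8 315.9] 4.18 z 45.0
side panel 432 [530.8 146. ] [94.9 98.5] 4.27 z 73.6
side rim 915 [542.9  50.5] [145.6 298.7] 2.77 z 42.0
side deck 300 [535.9 130.1] [151.1 165.1] 2.09 z 50.4
side flange 465 [529.6 141.3] [144.7 145.8] 4.66 z 58.1
```

View pics/crop0.png

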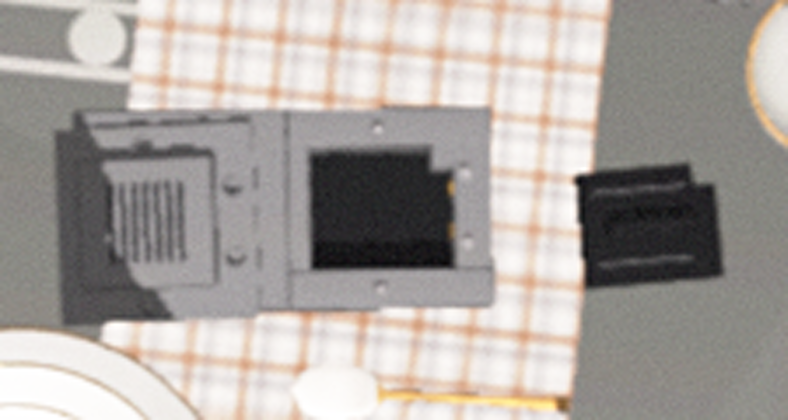

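```bash
cat >> h.py <<'E'
from scipy.optimize import minimize
def inr(p,x0,x1,y0,y1): return (p[:,0]>x0)&(p[:,0]<x1)&(p[:,1]>y0)&(p[:,1]<y1)
def loc(q,t): 
    c,s=np.cos(t[2]),np.sin(t[2]); d=q[:,:2]*1000-t[:2]; return np.stack([c*d[:,0]+s*d[:,1],-s*d[:,0]+c*d[:,1]],1)
def Tcover(q,t,T,zb):
    p=loc(q,t); T=T.copy(); T[inr(p,-70,70,-69,69)]=zb+8; T[inr(p,-54,42,-46,46)]=zb+24; return T
def Tbox(q,t):
    p=loc(q,t); T=np.zeros(len(p)); T[inr(p,-152,0,-72,72)]=51; b=inr(p,0,146,-72,72); T[b]=43
    k=inr(p,14.5,118.5,-44,44)&~inr(p,102.5,119,28,45); T[k]=6; return T
def Tpack(q,t,z0=0,T=None):
    p=loc(q,t); T=np.zeros(len(p)) if T is None else T.copy(); T[inr(p,-50,50,-42,42)&~inr(p,34,51,26,43)]=z0+22; T[inr(p,-32,32,-6,6)]=z0+34; return T
def fit(q,model,t0):
    z=q[:,2]*1000
    f=lambda t: np.minimum(np.abs(z-model(t)),15).mean()
    best=None
    for k in range(6):
        s=np.vstack([t0]+[np.array(t0)+d for d in np.random.default_rng(k).normal(size=(3,3))*[4,4,.04]])
        r=minimize(f,t0,method='Nelder-Mead',options=dict(initial_simplex=s,xatol=1e-3,fatol=1e-5))
        if best is None or r.fun<best.fun: best=r
    return best.x,best.fun
def roi(P,x0,x1,y0,y1):
    m=(P[...,0]>x0)&(P[...,0]<x1)&(P[...,1]>y0)&(P[...,1]<y1); return P[m]
def plan(x,y,z,yaw):
    s=bot.observe(); R0=Ro.from_euler('xyz',s['tool_rot']); R1=Ro.from_euler('xyz',[np.pi,0,yaw])
    d=R0.inv().apply(np.array([x,y,z])-s['position'])/.2; r=(R0.inv()*R1).as_rotvec()/(np.pi/2)
    print('plan',np.round(d,3),np.round(r,3),'t',round(s['clock'],2))
E
python3 - <<'E'
from h import *
r=np.radians
for n in('top','side'):
    P=np.load(n+'0.npz')['P']
    q=roi(P,.44,.65,-.12,.25)
    bx=[542,57,r(-87.6)]; cv=[533,142.6,r(-86)]
    for i in range(3):
        bx,e=fit(q,lambda t:Tcover(q,cv,Tbox(q,t),51),bx)
        cv,e2=fit(q,lambda t:Tcover(q,t,Tbox(q,bx),51),cv)
    print(n,'box',bx.round(2),np.degrees(bx[2]).round(2),e,'cover',cv.round(2),np.degrees(cv[2]).round(2),e2,'cover in box',loc(np.array([[*cv[:2],0]])/1000,bx).round(1))
    q=roi(P,.46,.62,-.30,-.13)
    pk,e=fit(q,lambda t:Tpack(q,t),[542,-210,r(-83.6)]); print('pack',pk.round(2),np.degrees(pk[2]).round(2),e)
    for nm,(a,b,c,d) in dict(bowl=(.58,.74,-.45,-.27)).items():
        g=roi(P,a,b,c,d); g=g[g[:,2]>.03]; print(nm,g.min(0).round(3),g.max(0).round(3))
    g=roi(P,.1,.42,-.42,-.14); g=g[g[:,2]>.03]; print('chest',np.percentile(g,[1,99],axis=0).round(3))
    g=roi(P,.55,.75,.28,.45); g=g[g[:,2]>.03]; print('mill',np.percentile(g,[1,99],axis=0).round(3))
plan(.45,.40,.22,r(96.5))
E
```

```text
top box [547.53  50.79  -1.53] -87.92 3.166876391174214 cover [533.24 142.87  -1.5 ] -86.22 3.1663851686756606 cover in box [[-92.5 -10.9]]
pack [ 544.47 -210.54   -1.46] -83.83 2.9777650146087957
bowl [ 0.589 -0.401  0.03 ] [ 0.718 -0.272  0.07 ]
chest [[ 0.169 -0.388  0.062]
 [ 0.35  -0.143  0.117]]
mill [[0.641 0.348 0.032]
 [0.688 0.393 0.163]]
side box [543.63  53.63  -1.53] -87.5 6.877501894685618 cover [531.48 145.69  -1.49] -85.26 6.873801596868054 cover in box [[-92.5  -8.1]]
pack [ 542.74 -209.4    -1.48] -84.56 8.020875822151865
bowl [ 0.584 -0.403  0.03 ] [ 0.717 -0.271  0.065]
chest [[ 0.158 -0.397  0.032]
 [ 0.338 -0.148  0.111]]
mill [[0.639 0.343 0.032]
 [0.683 0.38  0.156]]
plan [-1.502 -0.515  0.139] [-0.001  0.     0.723] t 0.1
```

```bash
R='[-1,-0.34,0.1,0,0,0.722,1]'; python3 -m inch '[[-1,-0.34,0.1,0,0,0.722,1],[-1,-0.34,0.1,0,0,0.722,1],[-1,-0.34,0.1,0,0,0.722,1],[-1,-0.34,0.1,0,0,0.722,1],[-1,-0.34,0.1,0,0,0.722,1],[-1,-0.34,0.1,0,0,0.722,1],[-1,-0.34,0.1,0,0,0.722,1]]' 40
python3 -c "
from h import *
plan(.5445,-.2105,.14,np.radians(96.17))"
```

```text
clock: 0.98
position: [0.3657, 0.4651, 0.228]
tool_rot: [-3.141, 0.001, 1.686]
force: [0.2, 0.4, 0.6]
grip_width: 0.0856
finger_force: 0.0
plan [-3.458  0.499  0.442] [-0.     0.     0.005] t 0.97
```

```bash
python3 -m inch '[[-1,0.5,0.1,0,0,0,1],[-1,0.5,0.1,0,0,0,1],[-1,0.5,0.1,0,0,0,1],[-1,0.5,0.1,0,0,0,1]]'
python3 -m inch '[[-1,0,0,0,0,0,1],[-1,0,0,0,0,0,0.6],[-1,0,0,0,0,0,0.6],[-1,0,0,0,0,0,0.6]]'
python3 -m inch '[[-1,0,0.1,0,0,0,0.6],[-1,0,0.1,0,0,0,0.6],[-1,0,0.1,0,0,0,0.6],[-1,0,0.1,0,0,0,0.6]]'
python3 -c "
from h import *
plan(.5445,-.2105,.0415,np.radians(96.17))"
```

```text
clock: 1.48
position: [0.4895, 0.275, 0.2082]
tool_rot: [3.141, 0.001, 1.688]
force: [0.1, 0.6, 1.2]
grip_width: 0.0853
finger_force: 0.0
clock: 1.98
position: [0.5112, 0.0751, 0.2085]
tool_rot: [3.141, 0.001, 1.685]
force: [-0.6, 1.0, -0.1]
grip_width: 0.0514
finger_force: 0.0
clock: 2.48
position: [0.5337, -0.123, 0.1879]
tool_rot: [-3.141, 0.001, 1.685]
force: [0.1, 0.6, 0.0]
grip_width: 0.0511
finger_force: 0.0
plan [-0.44   0.004  0.733] [-0.     0.001  0.004] t 2.48
```

```bash
python3 -m inch '[[-0.44,0.004,0.4,0,0,0.004,0.5],[-0.44,0.004,0.4,0,0,0.004,0.5],[-0.44,0.004,0.72,0,0,0.004,0.4],[-0.44,0.004,0.737,0,0,0.004,0.4],[-0.44,0.004,0.737,0,0,0.004,0.4],[-0.44,0.004,0.737,0,0,0.004,0],[-0.44,0.004,0.737,0,0,0.004,0],[-0.44,0.004,0.737,0,0,0.004,0],[-0.44,0.004,0.737,0,0,0.004,0],[-0.44,0.004,0.737,0,0,0.004,0]]' 60
```

```text
clock: 3.72
position: [0.5452, -0.206, 0.0417]
tool_rot: [3.141, -0.0, 1.681]
force: [-2.1, 2.6, 6.6]
grip_width: 0.0102
finger_force: 59.5
```

```bash
python3 -m inch '[[0,0,-0.1,0,0,0,0],[0,0,-0.35,0,0,0,0],[0,0,-0.4,0,0,0,0],[0,0,-0.4,0,0,0,0],[0,0,-0.4,0,0,0,0]]'
python3 - <<'E'
from h import *
s=bot.observe(); print(s['position'],s['tool_rot'],s['grip_width'],s['force'])
a=frame('top');b=frame('side')
cv2.imwrite('pics/held.png',np.hstack([cv2.resize(a['img'][180:300,330:490,::-1],(400,300)),cv2.resize(b['img'][200:335,300:480,::-1],(400,300))]))
for n,f in(('top',a),('side',b)):
    P=cloud(f);q=roi(P,.44,.66,-.33,-.10);z=q[:,2]
    for lo,hi in((.07,.11),(.085,.125)):
        g=q[(z>lo)&(z<hi)]; print(n,lo,len(g),np.percentile(g,[2,50,98],axis=0).round(3).tolist(), [np.round(v,1) for v in cv2.minAreaRect((g[:,:2]*1000).astype(np.float32))])
E
```

```text
clock: 4.35
position: [0.5444, -0.2065, 0.1201]
tool_rot: [-3.14, -0.001, 1.68]
force: [0.5, -1.0, -3.0]
grip_width: 0.01
finger_force: 59.2
[ 0.54443025 -0.20645871  0.12011282] [-3.14038334e+00 -5.36017822e-04  1.67968848e+00] 0.009957686279763798 [ 0.46130053 -1.03058655 -3.02974869]
top 0.07 232 [[0.509, -0.182, 0.081], [0.56, -0.166, 0.1], [0.584, -0.158, 0.107]] [array([ 544.5, -172.7]), array([82.4, 25.8]), np.float64(5.1)]
top 0.085 223 [[0.509, -0.182, 0.088], [0.56, -0.167, 0.1], [0.584, -0.158, 0.107]] [array([ 544.5, -172.7]), array([82.4, 25.8]), np.float64(5.1)]
side 0.07 1055 [[0.499, -0.264, 0.079], [0.524, -0.232, 0.098], [0.582, -0.169, 0.108]] [array([ 543.3, -213.1]), array([ 86.4, 103. ]), np.float64(5.5)]
side 0.085 1030 [[0.499, -0.264, 0.086], [0.53, -0.225, 0.099], [0.582, -0.169, 0.122]] [array([ 543.3, -213.1]), array([ 86.4, 103. ]), np.float64(5.5)]
```

View pics/held.png

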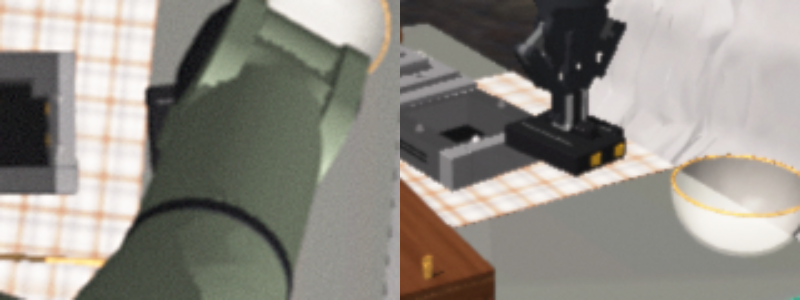

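The held view shows the pack level in the fingers, contacts to the right (side crop, 605,155); it's held correctly. I'll refit the box from fresh frames while the arm is clear of it.

Run:
```python
from h import *
F=[cloud(frame('top')) for i in range(4)]
q=np.vstack([roi(P,.44,.65,-.12,.25) for P in F])
bx=[547.5,50.8,-1.5345];cv=[533.2,142.9,-1.505]
for i in range(2):
    bx,e=fit(q,lambda t:Tcover(q,cv,Tbox(q,t),51),bx)
    cv,e=fit(q,lambda t:Tcover(q,t,Tbox(q,bx),51),cv)
print(bx.round(2),np.degrees(bx[2]).round(2),cv.round(2),np.degrees(cv[2]).round(2),e,loc(np.array([[*cv[:2],0]])/1000,bx).round(1))
g=np.vstack([roi(P,.49,.61,-.08,.055) for P in F])
b2,e=fit(g,lambda t:np.where(Tbox(g,t)>42,43,Tbox(g,t)),bx); print('pocket only',b2.round(2),np.degrees(b2[2]),e)
P0=np.load('top0.npz')['P']
h=bx[:2]+66.5*np.array([np.cos(bx[2]),np.sin(bx[2])]);print('home',h)
plan((h[0]+.5)/1000,(h[1]+4.4)/1000,.10,bx[2]+np.pi)
```

```text
[547.53  50.86  -1.53] -87.87 [533.18 142.88  -1.51] -86.25 3.5996086797754274 [[-92.5 -10.9]]
pocket only [547.67  50.85  -1.54] -88.26103843564226 3.2348525137267936
home [550.0025652  -15.59415387]
plan [0.969 0.135 0.102] [-0.001 -0.     0.045] t 4.65
```

```bash
python3 -m inch '[[0.25,0.03,0,0,0,0.01,0],[0.5,0.07,0,0,0,0.025,0],[0.75,0.1,0,0,0,0.035,0],[0.97,0.135,0.05,0,0,0.045,0],[0.97,0.135,0.1,0,0,0.045,0],[0.97,0.135,0.1,0,0,0.045,0],[0.97,0.135,0.1,0,0,0.045,0]]'
python3 -c "
from h import *
plan(.5505,-.0112,.10,np.radians(92.13))"
```

```text
clock: 5.52
position: [0.5508, -0.0124, 0.1011]
tool_rot: [3.141, 0.0, 1.607]
force: [0.1, 0.0, -2.7]
grip_width: 0.0103
finger_force: 59.1
plan [ 0.006 -0.001  0.006] [ 0.     0.    -0.001] t 5.53
```

```bash
python3 -m inch '[[0.006,-0.001,0.03,0,0,0,0],[0.006,-0.001,0.06,0,0,0,0],[0.006,-0.001,0.09,0,0,0,0],[0.006,-0.001,0.11,0,0,0,0],[0.006,-0.001,0.13,0,0,0,0],[0.006,-0.001,0.13,0,0,0,0]]'
```

```text
clock: 6.28
position: [0.5485, -0.0097, 0.0762]
tool_rot: [-3.138, -0.002, 1.608]
force: [-29.8, 3.1, 57.9]
grip_width: 0.0101
finger_force: 105.6
```

```bash
python3 -m inch '[[0,0,-0.1,0,0,0,0],[0,0,-0.2,0,0,0,0],[0,0,-0.3,0,0,0,0],[0,0,-0.3,0,0,0,0],[0,0,-0.3,0,0,0,0]]'
python3 - <<'E'
from h import *
s=bot.observe(); print(s['position'],s['tool_rot'],s['grip_width'],s['force'])
a=frame('top');b=frame('side')
cv2.imwrite('pics/held2.png',np.hstack([cv2.resize(a['img'][190:280,260:380,::-1],(400,300)),cv2.resize(b['img'][200:305,250:390,::-1],(400,300))]))
E
```

```text
clock: 6.9
position: [0.5501, -0.0097, 0.134]
tool_rot: [-3.141, 0.0, 1.609]
force: [-0.2, -0.1, -2.8]
grip_width: 0.0103
finger_force: 62.2
[ 0.55011992 -0.00974491  0.13404522] [-3.14075973e+00  1.70378482e-05  1.60881787e+00] 0.010291351036174592 [-0.23277482 -0.07371306 -2.8016388 ]
```

View pics/held2.png

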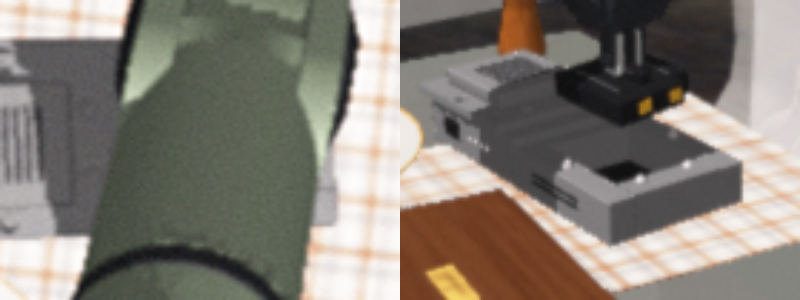

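The side crop shows the pack level above the pocket and still well held; the top crop is hidden by the arm. It caught on the +x (world) wall, so I'll measure the pack relative to the tool.

Run:
```python
from h import *
def ext(Ps,z0,yaw,o,nm):
    q=np.vstack([roi(P,o[0]-.09,o[0]+.09,o[1]-.09,o[1]+.09) for P in Ps]); q=q[(q[:,2]>z0+.014)&(q[:,2]<z0+.028)]
    p=loc(q,[o[0]*1000,o[1]*1000,yaw])
    h=[]
    n=len(Ps)
    for ax in(0,1):
        for sgn in(-1,1):
            a=np.sort(sgn*p[:,ax])[::-1]; h.append(round(sgn*a[12*n],1))
    print(nm,len(p)/n,h)
    r=q.copy(); r[:,:2]=p/1000
    # tilt: plane fit of top surface (z in slab top)
    m=(abs(p[:,0])<40)&(abs(p[:,1])<35); A=np.c_[p[m],np.ones(m.sum())]; c=np.linalg.lstsq(A,q[m,2]*1000,rcond=None)[0]; print(' tilt deg',np.degrees(c[:2]).round(2),'z',c[2].round(1), 'expect',z0*1000+22)
P0=np.load('side0.npz')['P']
ext([P0],0,np.radians(-83.8),(.5452,-.206),'orig wrt grasp tool')
s=bot.observe()
Ps=[cloud(frame('side')) for i in range(5)]
o=s['position'];print(o)
ext(Ps,o[2]-.0417,s['tool_rot'][2]-np.pi,o,'held')
# box in side cloud
```

```text
orig wrt grasp tool 798.0 [np.float64(-43.5), np.float64(54.8), np.float64(-47.3), np.float64(35.0)]
 tilt deg [ 0.21 -0.59] z 21.5 expect 22
[ 0.55004619 -0.00983905  0.13395159]
held 491.6 [np.float64(-40.3), np.float64(55.9), np.float64(-40.7), np.float64(39.7)]
 tilt deg [0.77 4.67] z 114.4 expect 114.25158547006805
```

Run:
```python
from h import *
def prof(Ps,z0,yaw,o,nm):
    q=np.vstack([roi(P,o[0]-.09,o[0]+.09,o[1]-.09,o[1]+.09) for P in Ps]); p=loc(q,[o[0]*1000,o[1]*1000,yaw]); z=q[:,2]*1000-z0*1000
    print(nm)
    for xa,xb in((-45,-15),(20,54)):
        print(' x',xa,xb,[(y,int(m.sum()),round(float(np.median(z[m])),1)) for y in range(-54,54,6) for m in [(p[:,0]>xa)&(p[:,0]<xb)&(p[:,1]>y)&(p[:,1]<y+6)&(z>-3)&(z<40)] if m.sum()>8])
    for y0,y1 in((-40,-12),(12,40)):
        print(' y',y0,y1,[(x,int(m.sum()),round(float(np.median(z[m])),1)) for x in range(-60,66,6) for m in [(p[:,1]>y0)&(p[:,1]<y1)&(p[:,0]>x)&(p[:,0]<x+6)&(z>-3)&(z<40)] if m.sum()>8])
prof([np.load('side0.npz')['P']],0,np.radians(-83.8),(.5452,-.206),'orig')
s=bot.observe();o=s['position']
prof([cloud(frame('side')) for i in range(5)],o[2]-.0417,s['tool_rot'][2]-np.pi,o,'held')
```

```text
orig
 x -45 -15 [(-54, 23, -0.6), (-48, 96, 10.6), (-42, 16, 21.5), (-36, 18, 20.7), (-30, 12, 21.0), (-24, 16, 20.6), (-18, 19, 21.2), (-12, 31, 25.8), (-6, 11, 22.3), (18, 13, 20.6), (24, 20, 21.5), (30, 10, 20.2)]
 x 20 54 [(-54, 25, -1.1), (-48, 123, 10.7), (-42, 34, 20.5), (-36, 30, 20.6), (-30, 30, 20.9), (-24, 32, 20.5), (-18, 34, 20.7), (-12, 59, 22.7), (-6, 37, 22.1), (0, 32, 20.7), (6, 26, 20.6), (12, 29, 20.5), (18, 20, 19.9), (24, 19, 20.5), (30, 20, 18.8), (36, 12, -0.9), (42, 14, -1.5), (48, 17, -0.7)]
 y -40 -12 [(-42, 16, 20.6), (-36, 13, 21.1), (-30, 17, 21.4), (-24, 16, 20.9), (-18, 15, 21.2), (-12, 13, 21.1), (-6, 17, 21.5), (0, 17, 21.2), (6, 18, 20.9), (12, 17, 21.8), (18, 18, 21.2), (24, 16, 21.4), (30, 21, 21.1), (36, 20, 21.0), (42, 15, 21.3), (48, 61, 14.2), (54, 59, 7.5), (60, 18, -1.1)]
 y 12 40 [(-42, 9, 20.2), (-30, 13, 20.7), (-24, 9, 21.3), (-18, 10, 21.1), (-12, 11, 21.3), (-6, 12, 20.9), (0, 9, 21.1), (6, 11, 21.0), (12, 12, 21.4), (18, 11, 21.2), (24, 13, 20.7), (30, 16, 21.1), (36, 20, 18.6), (48, 31, 8.6), (54, 22, 0.4), (60, 21, -0.9)]
held
 x -45
[... 232 characters left out ...]
9.5), (-18, 110, 19.8), (-12, 146, 20.6), (-6, 207, 24.3), (0, 124, 22.8), (6, 86, 21.7), (12, 99, 22.4), (18, 111, 22.8), (24, 84, 23.3), (30, 59, 24.4), (36, 69, 22.7), (42, 21, 17.4)]
 y -40 -12 [(-48, 41, 18.0), (-42, 81, 15.6), (-36, 91, 18.1), (-30, 91, 18.2), (-24, 83, 18.1), (-18, 91, 18.6), (-12, 78, 18.6), (-6, 129, 19.3), (0, 113, 18.9), (6, 128, 19.6), (12, 100, 18.6), (18, 70, 18.8), (24, 104, 18.4), (30, 86, 18.8), (36, 79, 19.1), (42, 94, 18.9), (48, 283, 10.2), (54, 188, 10.3)]
 y 12 40 [(-12, 14, 24.8), (-6, 28, 24.5), (0, 29, 24.9), (6, 60, 25.8), (12, 45, 24.7), (18, 37, 24.5), (24, 54, 24.4), (30, 61, 24.4), (36, 83, 23.2), (42, 31, 23.5), (48, 138, 15.5), (54, 98, 13.1)]
```

The pack tilted about 4.6° about its rib axis on contact: it sat ~3 mm too far +x, because the top camera is biased about +2.5 mm in x. I'll set it back on the table to level it, then regrip harder.

```bash
python3 -m inch '[[-0.25,-0.02,0,0,0,0,0],[-0.5,-0.04,0,0,0,0,0],[-0.75,-0.06,0,0,0,0,0],[-1,-0.08,0,0,0,0,0],[-1,-0.08,0.1,0,0,0,0],[-1,-0.08,0.3,0,0,0,0],[-1,-0.08,0.41,0,0,0,0],[-1,-0.08,0.45,0,0,0,0],[-1,-0.08,0.46,0,0,0,0],[-1,-0.08,0.46,0,0,0,0],[-1,-0.08,0.46,0,0,0,0]]'
python3 -m inch '[[0,0,0,0,0,0,0.25],[0,0,0,0,0,0,0.35],[0,0,0,0,0,0,0.35],[0,0,0,0,0,0,0.35],[0,0,0.012,0,0,0,0.35],[0,0,0.012,0,0,0,0.35]]'
python3 - <<'E'
from h import *
s=bot.observe();o=s['position'];print(o)
P=[cloud(frame('side')) for i in range(4)]
q=np.vstack([roi(p,o[0]-.09,o[0]+.09,o[1]-.09,o[1]+.09) for p in P]); pk,e=fit(q,lambda t:Tpack(q,t),[o[0]*1000,o[1]*1000-4,s['tool_rot'][2]-np.pi]); print('pack side',pk,np.degrees(pk[2]),e)
p=loc(q,[*(o[:2]*1000),pk[2]]);z=q[:,2]*1000
print([(y,round(float(np.median(z[m])),1)) for y in range(-48,48,6) for m in [(p[:,0]>20)&(p[:,0]<45)&(p[:,1]>y)&(p[:,1]<y+6)] if m.sum()>8])
E
```

```text
clock: 8.88
position: [0.5425, -0.2103, 0.0437]
tool_rot: [3.14, 0.0, 1.609]
force: [-0.0, 0.5, -2.0]
grip_width: 0.0096
finger_force: 61.7
clock: 9.62
position: [0.5419, -0.2102, 0.0402]
tool_rot: [-3.141, -0.0, 1.609]
force: [0.3, 0.1, 0.4]
grip_width: 0.0297
finger_force: 0.0
[ 0.54190337 -0.21021469  0.04024057]
pack side [ 546.01679073 -212.45931095   -1.53555045] -87.98056013763461 12.718604454605384
[(-48, 386.8), (-42, 277.3), (-36, 268.2), (-30, 233.4), (-24, 203.2), (-18, 188.1), (-12, 171.2), (-6, 154.9), (0, 157.4), (6, 158.9), (12, 161.2), (18, 190.3), (24, 195.2), (30, 20.4), (36, 13.1), (42, -256.2)]
```

```bash
python3 -m inch '[[0,0,0,0,0,0,0.2],[0,0,0,0,0,0,0],[0,0,0,0,0,0,0],[0,0,0,0,0,0,0],[0,0,0,0,0,0,0],[0,0,0,0,0,0,0]]' 110
cat >> h.py <<'E'
def prof(zg,n=4):
    s=bot.observe();o=s['position']; print(o,s['tool_rot'],s['force'],s['grip_width'])
    q=np.vstack([roi(cloud(frame('side')),o[0]-.09,o[0]+.09,o[1]-.09,o[1]+.09) for i in range(n)])
    p=loc(q,[*(o[:2]*1000),s['tool_rot'][2]-np.pi]); z=(q[:,2]-o[2]+zg)*1000; k=(z>-5)&(z<40); p=p[k];z=z[k]
    for xa,xb in((-45,-15),(20,48)):
        print(' x',xa,[(y,int(m.sum()),round(float(np.median(z[m])),1)) for y in range(-54,54,4) for m in [(p[:,0]>xa)&(p[:,0]<xb)&(p[:,1]>y)&(p[:,1]<y+4)] if m.sum()>8])
    print(' y',[(x,int(m.sum()),round(float(np.median(z[m])),1)) for x in range(-60,66,4) for m in [(p[:,1]>-36)&(p[:,1]<-12)&(p[:,0]>x)&(p[:,0]<x+4)] if m.sum()>8])
E
python3 -c "
from h import *
prof(bot.observe()['position'][2])"
python3 -m inch '[[0,0,-0.1,0,0,0,0],[0,0,-0.2,0,0,0,0],[0,0,-0.3,0,0,0,0],[0,0,-0.3,0,0,0,0],[0,0,-0.3,0,0,0,0],[0,0,-0.3,0,0,0,0]]'
python3 -c "
from h import *
prof(.0402)"
```

```text
clock: 10.58
position: [0.5422, -0.2103, 0.041]
tool_rot: [3.141, 0.0, 1.609]
force: [-2.2, 1.5, 8.2]
grip_width: 0.0082
finger_force: 108.6
[ 0.54222352 -0.2103433   0.04099306] [3.14107284e+00 5.56390899e-05 1.60863223e+00] [-2.21602243  1.45801154  8.22824793] 0.008244699642529253
 x -45 [(-54, 50, -0.9), (-50, 45, -0.8), (-46, 131, 5.5), (-42, 240, 11.7), (-38, 46, 21.2), (-34, 34, 21.1), (-30, 51, 20.9), (-26, 42, 21.2), (-22, 44, 21.2), (-18, 44, 21.1), (-14, 36, 21.0), (-10, 47, 21.3), (-6, 57, 22.4), (-2, 18, 21.1), (2, 12, 21.3)]
 x 20 [(-54, 48, -0.5), (-50, 51, -1.0), (-46, 144, 7.5), (-42, 265, 10.6), (-38, 44, 21.2), (-34, 49, 21.4), (-30, 46, 20.9), (-26, 50, 21.4), (-22, 40, 21.2), (-18, 47, 21.3), (-14, 40, 21.2), (-10, 79, 22.4), (-6, 129, 27.0), (-2, 73, 26.1), (2, 47, 27.6), (6, 32, 21.5), (10, 29, 21.2), (14, 35, 21.4), (18, 46, 21.2), (22, 37, 21.0), (26, 32, 21.1), (30, 40, 20.7), (34, 50, 20.3), (38, 58, 17.9), (42, 24, -1.3), (46, 31, -1.3), (50, 35, -1.0)]
 y [(-44, 28, 21.1), (-40, 40, 21.4), (-36, 36, 21.1), (-32, 38, 20.9), (-28, 32, 21.1), (-24, 35, 21.0)
[... 980 characters left out ...]
(-22, 48, 20.6), (-18, 34, 20.5), (-14, 48, 20.2), (-10, 73, 21.3), (-6, 132, 25.5), (-2, 75, 26.7), (2, 47, 22.7), (6, 28, 20.3), (10, 28, 20.3), (14, 36, 20.2), (18, 41, 20.3), (22, 42, 20.2), (26, 29, 20.5), (30, 39, 20.0), (34, 33, 19.8), (38, 33, 18.9)]
 y [(-48, 9, 19.4), (-44, 29, 20.4), (-40, 27, 20.5), (-36, 41, 20.4), (-32, 28, 20.4), (-28, 30, 20.3), (-24, 37, 20.6), (-20, 29, 20.4), (-16, 32, 20.5), (-12, 35, 20.7), (-8, 41, 20.5), (-4, 61, 21.4), (0, 56, 21.3), (4, 64, 21.6), (8, 61, 22.2), (12, 38, 20.6), (16, 36, 20.4), (20, 38, 20.6), (24, 38, 20.3), (28, 36, 20.6), (32, 38, 20.5), (36, 48, 20.6), (40, 33, 20.4), (44, 37, 20.5), (48, 57, 20.0), (52, 298, 11.2), (56, 19, 7.8)]
```

Run:
```python
from h import *
def walls(q,t,zlo,zhi,xe,ye,nm):
    z=q[:,2]*1000
    for k in range(3):
        p=loc(q,t); m=(z>zlo)&(z<zhi)
        a=m&(abs(p[:,0]-xe)<10)&(p[:,1]>-abs(ye)+8)&(p[:,1]<abs(ye)-22)
        b=m&(abs(p[:,1]-ye)<10)&(p[:,0]>-40)&(p[:,0]<xe-8)
        dx=np.median(p[a,0])-xe; dy=np.median(p[b,1])-ye
        sl=np.polyfit(p[b,0],p[b,1],1)[0]
        t=np.array(t,float); c,s=np.cos(t[2]),np.sin(t[2]); t[:2]+=[c*dx-s*dy,s*dx+c*dy]; t[2]+=sl
    print(nm,t.round(2),np.degrees(t[2]).round(2),a.sum(),b.sum()); return t
P0=np.load('side0.npz')['P']; r=np.radians
walls(roi(P0,.44,.65,-.31,-.12),[543,-210,r(-83.8)],4,17,50,-42,'pack orig')
F=[cloud(frame('side')) for i in range(5)]
s=bot.observe();o=s['position']*1000
q=np.vstack([roi(P,.44,.65,-.31,-.12) for P in F])
walls(q,[o[0],o[1]-4,s['tool_rot'][2]-np.pi],4+o[2]-41,17+o[2]-41,50,-42,'pack held');print('tool',o,np.degrees(s['tool_rot'][2]))
q=np.vstack([roi(P,.42,.66,-.15,.25) for P in F+[P0]])
bx=walls(q,[545,52,r(-87.8)],5,38,146,-72,'box')
h=bx[:2]+66.5*np.array([np.cos(bx[2]),np.sin(bx[2])]);print('home side',h)
```

```text
pack orig [ 541.48 -210.29   -1.46] -83.63 92 149
pack held [ 542.55 -214.57   -1.53] -87.87 539 678
tool [ 542.01076865 -210.28682794  100.44618627] 92.16804245726873
box [544.87  51.31  -1.53] -87.78 1908 2765
home side [547.44634479 -15.14157111]
```

```bash
python3 -m inch '[[0.25,0.015,-0.03,0,0,0,0],[0.5,0.03,-0.03,0,0,0,0],[0.75,0.045,-0.03,0,0,0,0],[0.995,0.063,-0.03,0,0,0,0],[0.995,0.063,-0.03,0,0,0,0],[0.995,0.063,-0.03,0,0,0,0],[0.995,0.063,-0.03,0,0,0,0],[0.995,0.063,-0.03,0,0,0,0],[0.995,0.063,-0.03,0,0,0,0]]'
python3 -c "
from h import *
plan(.547,-.011,.085,np.radians(92.17)); print(bot.observe()['position'])"
```

```text
clock: 13.1
position: [0.5471, -0.0115, 0.1065]
tool_rot: [-3.142, 0.0, 1.608]
force: [-0.5, 0.2, -2.4]
grip_width: 0.0082
finger_force: 108.6
plan [ 0.002 -0.     0.108] [-0.     0.    -0.001] t 13.1
[ 0.54708873 -0.01147233  0.10650618]
```

```bash
python3 -m inch '[[0.002,0,0.05,0,0,0,0],[0.002,0,0.09,0,0,0,0],[0.002,0,0.12,0,0,0,0],[0.002,0,0.14,0,0,0,0],[0.002,0,0.15,0,0,0,0],[0.002,0,0.15,0,0,0,0]]'
```

```text
clock: 13.85
position: [0.5471, -0.0106, 0.0765]
tool_rot: [-3.141, 0.0, 1.609]
force: [-0.9, 1.0, -2.1]
grip_width: 0.0083
finger_force: 108.6
```

```bash
python3 -m inch '[[0,0,0.03,0,0,0,0],[0,0,0.06,0,0,0,0],[0,0,0.09,0,0,0,0],[0,0,0.11,0,0,0,0],[0,0,0.125,0,0,0,0],[0,0,0.125,0,0,0,0]]'
```

```text
clock: 14.6
position: [0.547, -0.0106, 0.0513]
tool_rot: [-3.141, 0.0, 1.609]
force: [0.0, 0.2, -1.9]
grip_width: 0.0087
finger_force: 108.6
```

Smooth. Set it down and release.

```bash
python3 -m inch '[[0,0,0.012,0,0,0,0],[0,0,0.02,0,0,0,0],[0,0,0.02,0,0,0,0],[0,0,0.02,0,0,0,0.2],[0,0,0.02,0,0,0,0.35],[0,0,0.02,0,0,0,0.35]]'
python3 -m inch '[[0,0,-0.1,0,0,0,0.35],[0,0,-0.3,0,0,0,0.35],[0,0,-0.5,0,0,0,0.5],[0,0,-0.5,0,0,0,0.5]]'
```

```text
clock: 15.35
position: [0.5472, -0.0105, 0.0476]
tool_rot: [3.141, 0.0, 1.609]
force: [0.9, -1.1, 0.0]
grip_width: 0.0297
finger_force: 0.0
clock: 15.85
position: [0.5484, -0.0105, 0.1501]
tool_rot: [3.137, -0.0, 1.609]
force: [-0.2, 0.3, -0.4]
grip_width: 0.0426
finger_force: 0.0
```

Run:
```python
from h import *
P=np.load('top0.npz')['P']
for x0 in(.40,.43,.45): 
    q=roi(P,x0,x0+.025,.05,.24); print(x0,np.percentile(q[:,2],[50,98]).round(3))
q=roi(P,.2,.43,.1,.38); print(np.percentile(q[:,2],[50,98]))
plan(.464,.1406,.14,np.radians(182.15)); print(bot.observe()['qpos'].round(2))
```

```text
0.4 [0.016 0.028]
0.43 [0.004 0.024]
0.45 [0.004 0.064]
[0.02179249 0.67566072]
plan [ 0.771 -0.393  0.049] [ 0.002  0.002 -1.   ] t 15.85
[-0.35  0.56  0.36  1.91 -0.29  0.72  0.22]
```

```bash
python3 -m inch '[[0.2,-0.1,0,0,0,-0.11,0.6],[0.4,-0.2,0,0,0,-0.22,0.6],[0.6,-0.3,0,0,0,-0.33,0.6],[0.77,-0.39,0,0,0,-0.44,0.6],[0.77,-0.39,0,0,0,-0.55,0.6],[0.77,-0.39,0,0,0,-0.66,0.6],[0.77,-0.39,0,0,0,-0.77,0.6],[0.77,-0.39,0.05,0,0,-0.88,0.6],[0.77,-0.39,0.05,0,0,-1,0.6],[0.77,-0.39,0.05,0,0,-1,0.6],[0.77,-0.39,0.05,0,0,-1,0.6],[0.77,-0.39,0.05,0,0,-1,0.6]]'
python3 - <<'E'
from h import *
plan(.464,.1406,.078,np.radians(182.15)); print(bot.observe()['qpos'].round(2))
a=frame('top','t2.png');P=cloud(a);np.save('t2.npy',P)
cv2.imwrite('pics/t2c.png',cv2.resize(a['img'][180:280,225:375,::-1],(750,500),interpolation=cv2.INTER_CUBIC))
q=roi(P,.49,.61,-.08,.055);z=q[:,2]*1000
f=lambda t:Tpack(q,t,6,np.where(Tbox(q,[547.53,50.86,-1.5338])>42,43,6))
print(fit(q,f,[550,-15.6,-1.534]))
E
```

```text
clock: 17.35
position: [0.4633, 0.1405, 0.1375]
tool_rot: [-3.142, 0.0, -3.106]
force: [0.7, -0.1, 1.2]
grip_width: 0.0511
finger_force: 0.0
plan [-0.004  0.     0.297] [-0.     0.    -0.001] t 17.35
[-0.37  0.47 -0.06  2.06  0.05  0.61  1.14]
(array([551.29304014, -15.24398363,  -1.54552461]), np.float64(3.3451876530100346))
```

View pics/t2c.png

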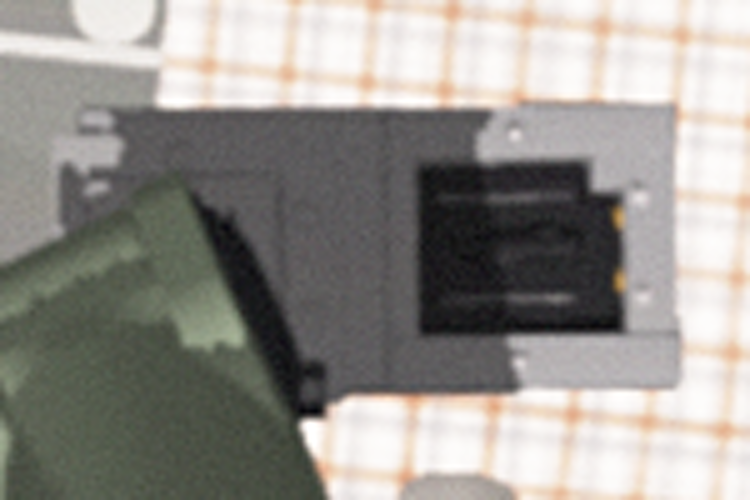

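The crop shows the pack flat and square in the pocket (420–625, 165–330), with its cut-out at the filled corner (600,180). Next I'll push the cover sideways.

```bash
python3 -m inch '[[0,0,0.15,0,0,0,0.6],[0,0,0.25,0,0,0,0.6],[0,0,0.29,0,0,0,0.6],[0,0,0.297,0,0,0,0.6],[0,0,0.297,0,0,0,0.6]]'
python3 -m inch '[[-0.02,0,0,0,0,0,0.6],[-0.035,0,0,0,0,0,0.6],[-0.05,0,0,0,0,0,0.6],[-0.06,0,0,0,0,0,0.6],[-0.06,0,0,0,0,0,0.6]]'
```

```text
clock: 18.02
position: [0.4636, 0.1405, 0.0787]
tool_rot: [3.141, 0.001, -3.104]
force: [0.5, 0.2, 0.5]
grip_width: 0.0516
finger_force: 0.0
clock: 18.65
position: [0.4754, 0.1408, 0.0781]
tool_rot: [-3.142, 0.0, -3.104]
force: [-0.5, -0.0, -0.6]
grip_width: 0.051
finger_force: 0.1
```

```bash
python3 -m inch '[[-0.01,0,0,0,0,0,0.6],[-0.02,0,0,0,0,0,0.6],[-0.03,0,0,0,0,0,0.6],[-0.04,0,0,0,0,0,0.6],[-0.046,0,0,0,0,0,0.6],[-0.046,0,0,0,0,0,0.6],[-0.046,0,0,0,0,0,0.6]]'
python3 - <<'E'
from h import *
F=[cloud(frame('top')) for i in range(3)]+[]
q=np.vstack([roi(P,.53,.66,.04,.25) for P in F]); q=q[(q[:,2]<.1)]
S=np.vstack([roi(cloud(frame('side')),.42,.66,.0,.25) for i in range(4)]); 
bt=[547.5,50.86,-1.5335]
print('top',fit(q,lambda t:Tcover(q,t,Tbox(q,bt),51),[544,143.5,-1.5335]),len(q))
z=S[:,2]
for lo,hi in((.055,.063),(.07,.08)):
    g=S[(z>lo)&(z<hi)]; p=loc(g,[544.9,51.1,-1.532]); print(lo,len(p),np.percentile(p,[1,3,50,97,99],axis=0).round(1).tolist())
E
```

```text
clock: 19.52
position: [0.4847, 0.1413, 0.0782]
tool_rot: [3.141, 0.0, -3.104]
force: [-0.3, 0.1, 0.2]
grip_width: 0.0515
finger_force: 0.0
top (array([544.79965292, 141.75711283,  -1.53145913]), np.float64(2.8323424313023975)) 8811
0.055 1772 [[-157.6, -69.2], [-147.1, -68.2], [-45.9, -23.1], [-18.8, 67.7], [-17.4, 69.9]]
0.07 1528 [[-137.5, -67.7], [-132.8, -65.9], [-77.8, -1.7], [-47.6, 41.7], [-46.2, 44.0]]
```

```bash
python3 -m inch '[[0.04,0,0,0,0,0,0.6],[0.05,0,-0.2,0,0,0,0.4],[0.05,0,-0.35,0,0,0,0.4],[0.05,0,-0.35,0,0,0.1,0.4]]'
python3 -c "
from h import *
plan(.5385,.219,.15,np.radians(92.2))"
```

```text
clock: 20.38
position: [0.475, 0.141, 0.1501]
tool_rot: [3.14, 0.003, 3.019]
force: [-0.5, -0.9, -1.2]
grip_width: 0.0342
finger_force: 0.0
plan [-0.268  0.426  0.002] [0.002 0.001 0.898] t 20.38
```

```bash
python3 -m inch '[[-0.1,0.2,0,0,0,0.11,0.4],[-0.268,0.426,0,0,0,0.22,0.4],[-0.268,0.426,0,0,0,0.33,0.4],[-0.268,0.426,0,0,0,0.44,0.4],[-0.268,0.426,0,0,0,0.55,0.4],[-0.268,0.426,0,0,0,0.66,0.4],[-0.268,0.426,0,0,0,0.77,0.4],[-0.268,0.426,0,0,0,0.898,0.4],[-0.268,0.426,0.2,0,0,0.898,0.4],[-0.268,0.426,0.3,0,0,0.898,0.4],[-0.268,0.426,0.3,0,0,0.898,0.4],[-0.268,0.426,0.3,0,0,0.898,0.4]]'
python3 -c "
from h import *
print(loc(bot.observe()['position'][None],[544.9,51.1,-1.532]))
plan(.5385,.219,.077,np.radians(92.2))
plan(.5385+.0065,.219-.171,.077,np.radians(92.2))"
```

```text
clock: 21.88
position: [0.538, 0.2191, 0.0889]
tool_rot: [3.141, -0.0, 1.612]
force: [-0.1, -0.1, 0.4]
grip_width: 0.0344
finger_force: 0.0
[[-168.0963566    -0.33731898]]
plan [-0.     0.002  0.06 ] [ 0.    -0.     0.002] t 21.88
plan [-0.856 -0.     0.059] [ 0.    -0.     0.002] t 21.88
```

```bash
python3 -m inch '[[0,0.002,0.05,0,0,0.002,0.4],[0,0.002,0.06,0,0,0.002,0.4],[0,0.002,0.06,0,0,0.002,0.4],[-0.04,0.002,0.06,0,0,0.002,0.4],[-0.06,0.002,0.06,0,0,0.002,0.4],[-0.08,0.002,0.06,0,0,0.002,0.4],[-0.12,0.002,0.06,0,0,0.002,0.4],[-0.16,0.002,0.06,0,0,0.002,0.4],[-0.2,0.002,0.06,0,0,0.002,0.4],[-0.24,0.002,0.06,0,0,0.002,0.4],[-0.28,0.002,0.06,0,0,0.002,0.4],[-0.32,0.002,0.06,0,0,0.002,0.4],[-0.36,0.002,0.06,0,0,0.002,0.4],[-0.4,0.002,0.06,0,0,0.002,0.4],[-0.42,0.002,0.06,0,0,0.002,0.4],[-0.42,0.002,0.06,0,0,0.002,0.4],[-0.42,0.002,0.06,0,0,0.002,0.4]]'
cat >> h.py <<'E'
def look(zb=51,name=None):
    o=bot.observe(); print('tool',o['position'].round(4),loc(o['position'][None],[544.9,51.1,-1.532]).round(1),o['tool_rot'].round(3),o['force'].round(1))
    f=[frame('side') for i in range(4)]
    if name: cv2.imwrite('pics/'+name,cv2.resize(f[0]['img'][185:305,230:390,::-1],(800,600),interpolation=cv2.INTER_CUBIC))
    S=np.vstack([roi(cloud(a),.42,.66,-.15,.25) for a in f]); p=loc(S,[544.9,51.1,-1.532]); z=S[:,2]*1000
    for lo,hi in((zb+5,zb+12),(zb+20,zb+28)):
        g=(z>lo)&(z<hi); print(lo,g.sum(),np.percentile(p[g],[1,3,50,97,99],axis=0).round(1).tolist())
    # panel top plane
    g=(z>zb+12)&(z<zb+30)&(p[:,0]>o['position'][0]*0+loc(o['position'][None],[544.9,51.1,-1.532])[0,0]+22)&(abs(p[:,1])<40)
    if g.sum()>50:
        A=np.c_[p[g],np.ones(g.sum())]; c=np.linalg.lstsq(A,z[g],rcond=None)[0]; print('panel plane deg',np.degrees(c[:2]).round(2),'z mid',np.median(z[g]).round(1),'x range',np.percentile(p[g,0],[2,98]).round(1))
E
python3 -c "
from h import *
look()"
```

```text
clock: 24.0
position: [0.5416, 0.1351, 0.076]
tool_rot: [-3.141, 0.0, 1.609]
force: [-0.6, -0.1, 0.9]
grip_width: 0.034
finger_force: 0.0
tool [0.5416 0.1351 0.076 ] [[-84.1  -0.1]] [-3.141  0.     1.609] [-0.6 -0.1  0.9]
56 2048 [[-82.8, -69.1], [-77.1, -68.2], [26.1, -37.1], [54.9, 66.4], [56.6, 69.8]]
71 2015 [[-87.6, -45.2], [-78.7, -43.7], [-20.1, -3.0], [26.0, 41.2], [27.6, 44.1]]
panel plane deg [-2.96  0.14] z mid 73.6 x range [-59.8  28.5]
```

```bash
python3 -m inch '[[-0.03,0,0,0,0,0,0.4],[-0.07,0,0,0,0,0,0.4],[-0.11,0,0,0,0,0,0.4],[-0.15,0,0,0,0,0,0.4],[-0.19,0,0,0,0,0,0.4],[-0.23,0,0,0,0,0,0.4],[-0.27,0,0,0,0,0,0.4],[-0.31,0,0,0,0,0,0.4],[-0.34,0,0,0,0,0,0.4],[-0.36,0,0,0,0,0,0.4],[-0.36,0,0,0,0,0,0.4],[-0.36,0,0,0,0,0,0.4]]'
python3 -c "
from h import *
look(51,'c1.png')"
```

```text
clock: 25.7
position: [0.5445, 0.0633, 0.0761]
tool_rot: [3.142, 0.0, 1.609]
force: [-0.2, -0.8, 0.2]
grip_width: 0.0342
finger_force: 0.0
tool [0.5445 0.0633 0.0761] [[-12.2   0. ]] [3.142 0.    1.609] [-0.2 -0.8  0.2]
56 1881 [[-12.5, -69.4], [-8.4, -68.0], [95.3, -42.9], [125.6, 66.5], [127.6, 68.5]]
71 2205 [[-15.8, -44.9], [-5.5, -42.7], [50.6, -2.5], [96.4, 40.4], [98.9, 42.7]]
panel plane deg [-3.13  0.08] z mid 73.0 x range [11.6 99.8]
```

View pics/c1.png

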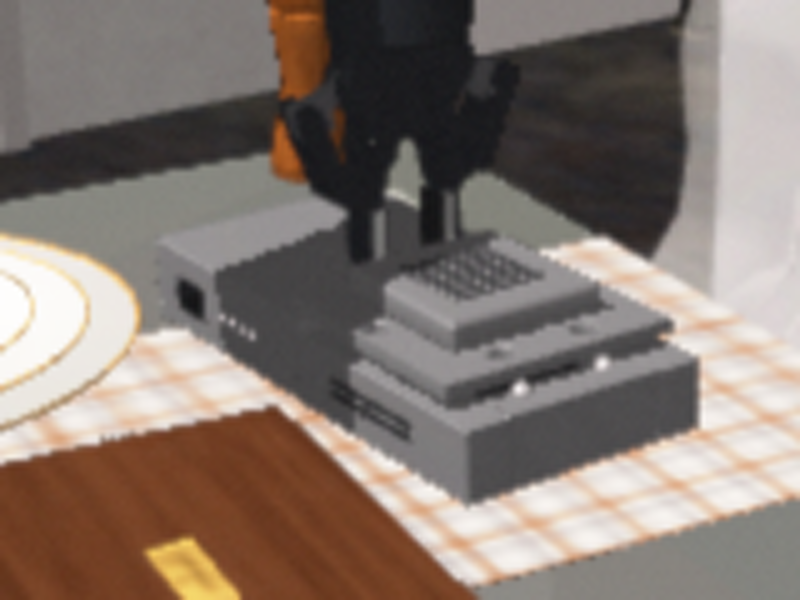

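The picture shows the cover square over the bay, its leading edge just short of the front pins (520,385 and 600,362), with the fingers behind the panel. I'll push the last 15 mm slowly.

```bash
python3 -m inch '[[-0.015,0,0,0,0,0,0.4],[-0.03,0,0,0,0,0,0.4],[-0.045,0,0,0,0,0,0.4],[-0.055,0,0,0,0,0,0.4],[-0.063,0,0,0,0,0,0.4],[-0.07,0,0,0,0,0,0.4],[-0.075,0,0,0,0,0,0.4],[-0.075,0,0,0,0,0,0.4],[-0.075,0,0,0,0,0,0.4]]'
python3 -c "
from h import *
look(43,'c2.png')"
```

```text
clock: 27.02
position: [0.545, 0.0482, 0.0761]
tool_rot: [3.142, 0.0, 1.609]
force: [-0.4, 0.3, -0.0]
grip_width: 0.0344
finger_force: 0.0
tool [0.545  0.0482 0.0761] [[2.9 0. ]] [3.142 0.    1.609] [-0.4  0.3 -0. ]
48 4678 [[-146.6, -71.9], [-141.3, -69.9], [-30.4, -25.1], [140.3, 63.9], [142.0, 68.1]]
63 1501 [[-2.3, -47.0], [3.9, -46.3], [93.3, -9.3], [113.8, 41.3], [114.8, 44.4]]
panel plane deg [-6.36 -0.04] z mid 70.5 x range [ 28.3 114.7]
```

```bash
cat >> h.py <<'E'
def top(n=4):
    S=np.vstack([roi(cloud(frame('side')),.42,.66,-.15,.25) for i in range(n)]); p=loc(S,[544.9,51.1,-1.532]); z=S[:,2]*1000
    for nm,a,b in(('panel',-40,40),('fl-',-66,-50)):
        print(nm,[(x,int(m.sum()),round(float(np.median(z[m])),1)) for x in range(-20,152,8) for m in [(p[:,0]>x)&(p[:,0]<x+8)&(p[:,1]>a)&(p[:,1]<b)&(z>35)&(z<80)] if m.sum()>10])
    for a in range(-70,70,10): 
        m=(p[:,0]>30)&(p[:,0]<110)&(p[:,1]>a)&(p[:,1]<a+10)&(z>35)&(z<80); 
        if m.sum()>10: print((a,round(float(np.median(z[m])),1)),end=' ')
    print()
E
python3 -c "
from h import *
top()"
```

```text
panel [(-20, 19, 50.8), (-12, 19, 71.5), (-4, 79, 71.7), (4, 100, 73.5), (12, 116, 73.4), (20, 129, 72.8), (28, 167, 72.7), (36, 153, 72.5), (44, 157, 72.2), (52, 161, 71.8), (60, 169, 71.7), (68, 162, 71.4), (76, 167, 71.1), (84, 174, 70.6), (92, 171, 70.2), (100, 217, 69.7), (108, 787, 61.5), (116, 221, 53.1), (124, 150, 52.7), (132, 485, 49.1), (140, 514, 41.3), (148, 31, 40.6)]
fl- [(-20, 18, 49.8), (-4, 42, 55.6), (4, 44, 57.0), (12, 42, 57.1), (20, 50, 57.0), (28, 45, 56.1), (36, 41, 56.1), (44, 49, 55.7), (52, 59, 53.9), (60, 19, 53.9), (68, 43, 55.0), (76, 47, 54.7), (84, 43, 54.0), (92, 49, 54.1), (100, 46, 53.7), (108, 41, 53.8), (116, 44, 53.6), (124, 49, 52.7), (132, 111, 48.2), (140, 102, 41.1)]
(-70, 51.2) (-60, 54.8) (-50, 63.1) (-40, 71.2) (-30, 71.1) (-20, 71.3) (-10, 71.0) (0, 71.2) (10, 71.2) (20, 70.9) (30, 71.1) (40, 70.5) (50, 53.5) (60, 54.6)
```

View pics/c2.png

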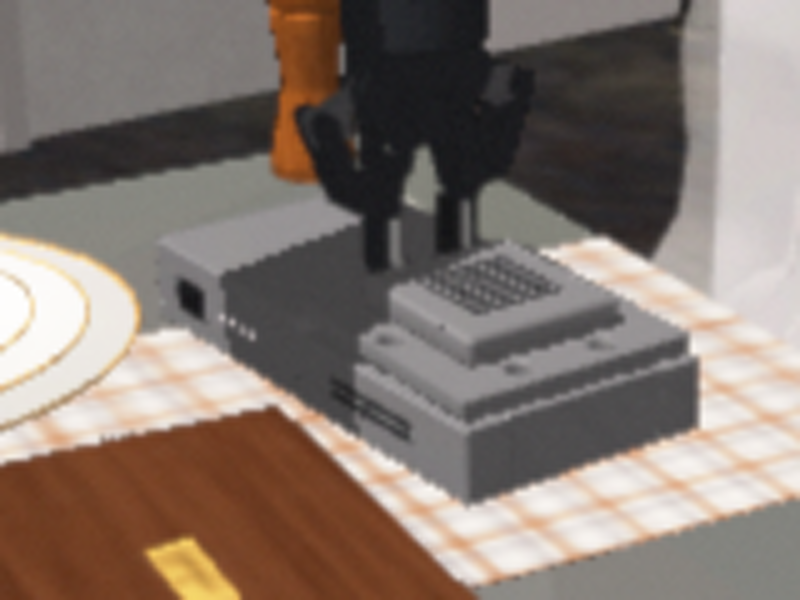

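The cover is still hung by its rear edge on the deck, with the front lower by about 2.5°. I'll push a few more mm.

```bash
python3 -m inch '[[-0.005,0,0,0,0,0,0.4],[-0.008,0,0,0,0,0,0.4],[-0.011,0,0,0,0,0,0.4],[-0.013,0,0,0,0,0,0.4],[-0.015,0,0,0,0,0,0.4],[-0.015,0,0,0,0,0,0.4],[-0.015,0,0,0,0,0,0.4],[-0.015,0,0,0,0,0,0.4]]'
python3 -c "
from h import *
top()"
```

```text
clock: 28.42
position: [0.5451, 0.0453, 0.0761]
tool_rot: [-3.142, 0.0, 1.609]
force: [0.3, 1.4, -0.1]
grip_width: 0.0344
finger_force: 0.9
panel [(-20, 97, 50.1), (-12, 35, 50.3), (-4, 80, 68.3), (4, 106, 70.6), (12, 216, 72.1), (20, 130, 65.7), (28, 144, 65.8), (36, 134, 66.0), (44, 153, 66.0), (52, 146, 66.1), (60, 156, 66.0), (68, 160, 65.9), (76, 156, 66.1), (84, 168, 65.9), (92, 159, 66.0), (100, 167, 66.0), (108, 698, 59.3), (116, 326, 50.5), (124, 148, 49.8), (132, 188, 49.8), (140, 672, 42.8), (148, 30, 38.6)]
fl- [(-20, 36, 50.1), (-12, 31, 49.5), (-4, 35, 49.4), (4, 25, 50.0), (12, 31, 50.1), (20, 32, 50.0), (28, 33, 49.8), (36, 36, 50.0), (44, 29, 49.7), (52, 54, 49.3), (60, 30, 49.0), (68, 25, 49.6), (76, 30, 50.4), (84, 37, 50.2), (92, 35, 49.9), (100, 34, 50.1), (108, 38, 49.9), (116, 34, 49.8), (124, 43, 50.2), (132, 42, 49.7), (140, 146, 43.0)]
(-70, 48.2) (-60, 49.9) (-50, 58.0) (-40, 66.0) (-30, 66.0) (-20, 66.0) (-10, 66.0) (0, 66.0) (10, 66.0) (20, 65.9) (30, 65.9) (40, 65.6) (50, 49.8) (60, 49.9)
```

It dropped flat: the panel is 66.0 mm everywhere and the flange matches the deck at 50 mm. I'll back off and press lightly to make sure.

```bash
python3 -m inch '[[0.025,0,0,0,0,0,0.4],[0.04,0,-0.05,0,0,0,0.2],[0.04,0,-0.2,0,0,0,0],[-0.15,0,-0.2,0,0,0,0],[-0.31,0,-0.2,0,0,0,0],[-0.31,0,-0.1,0,0,0,0],[-0.31,0,-0.06,0,0,0,0],[-0.31,0,-0.06,0,0,0,0]]' 30
python3 -m inch '[[0,0,0.01,0,0,0,0],[0,0,0.015,0,0,0,0],[0,0,0.02,0,0,0,0],[0,0,0.025,0,0,0,0],[0,0,0.025,0,0,0,0]]'
```

```text
clock: 29.62
position: [0.5473, -0.0163, 0.0881]
tool_rot: [-3.141, -0.0, 1.609]
force: [0.4, -0.3, -0.2]
grip_width: 0.0
finger_force: 0.0
clock: 30.25
position: [0.5476, -0.0167, 0.084]
tool_rot: [3.141, -0.0, 1.609]
force: [-5.5, 1.7, 20.7]
grip_width: -0.0005
finger_force: 10.4
```

The tip stopped at 67 mm under 21 N, which is exactly the seated height. Retreat and verify.

```bash
python3 -m inch '[[0,0,-0.2,0,0,0,0],[0,0,-0.5,0,0,0,0],[0,0,-0.7,0,0,0,0],[0,0,-0.7,0,0,0,0]]'
python3 -m inch '[[0.3,-0.3,0,0,0,0,0],[0.6,-0.5,0,0,0,0,0],[1,-0.5,0,0,0,0,0],[1,-0.5,0,0,0,0,0],[1,-0.5,0,0,0,0,0],[1,-0.5,0,0,0,0,0]]'
python3 - <<'E'
from h import *
top()
a=frame('top');b=frame('side')
cv2.imwrite('pics/end.png',np.hstack([cv2.resize(a['img'][150:330,150:500,::-1],(400,300)),cv2.resize(b['img'][170:350,180:520,::-1],(400,300))]))
print(bot.observe()['position'],bot.observe()['force'])
E
```

```text
clock: 30.75
position: [0.5487, -0.0168, 0.226]
tool_rot: [3.137, -0.001, 1.609]
force: [-0.6, -0.0, 0.0]
grip_width: 0.0001
finger_force: 0.0
clock: 31.5
position: [0.4398, 0.1787, 0.2226]
tool_rot: [-3.141, 0.001, 1.609]
force: [-0.5, -0.4, 0.4]
grip_width: 0.0001
finger_force: 0.0
panel [(-20, 130, 49.8), (-12, 37, 50.2), (20, 100, 65.7), (28, 142, 65.9), (36, 146, 66.0), (44, 151, 66.0), (52, 152, 65.9), (60, 146, 66.1), (68, 165, 66.1), (76, 157, 65.9), (84, 156, 66.1), (92, 173, 65.9), (100, 158, 66.1), (108, 725, 59.7), (116, 291, 50.3), (124, 163, 49.9), (132, 188, 49.9), (140, 677, 42.9), (148, 29, 39.9)]
fl- [(-20, 24, 49.6), (-12, 30, 50.1), (-4, 35, 49.6), (4, 32, 49.7), (12, 32, 49.5), (20, 27, 50.0), (28, 35, 50.2), (36, 33, 49.8), (44, 28, 49.6), (52, 53, 49.5), (60, 30, 48.6), (68, 21, 49.5), (76, 39, 50.1), (84, 35, 50.2), (92, 35, 49.8), (100, 35, 50.0), (108, 35, 49.9), (116, 36, 49.9), (124, 40, 50.1), (132, 42, 49.9), (140, 153, 42.7)]
(-70, 48.0) (-60, 49.7) (-50, 58.1) (-40, 65.9) (-30, 65.9) (-20, 66.0) (-10, 66.1) (0, 66.1) (10, 65.9) (20, 65.9) (30, 66.0) (40, 65.8) (50, 50.1) (60, 49.9) 
[0.44014563 0.17864644 0.22306286] [-0.38867836  0.01324142  0.16908316]
```

View pics/end.png

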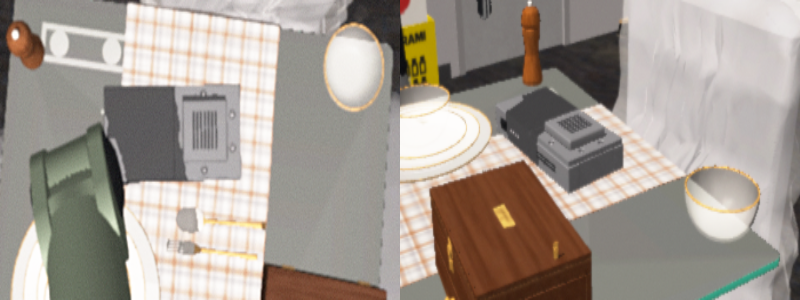

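The final view shows the cover seated with pins in all holes. The bowl, mill, spoon and fork haven't moved, and the arm is clear.

```bash
python3 -c "
from workcell import bot
print(bot.job_done())"
```

```text
the job is handed in; nothing more can be done
None
```

The job is handed in at about 32 s: the pack went into the bay on the second try (the first caught the wall and I regripped it), the cover is flat and fully down on its pins, and the tableware shows no sign of having moved.

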